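Load the specimen carrier under the leaf spring of a bench reader

ROBOT

A 6-joint arm with a two-finger parallel gripper is mounted at the origin on the work surface. World frame = base frame: x ahead of the robot, y to its left, z up, the work surface at z = 0. Lengths are in m, angles in rad, forces in N, time in s.
With the tool pointing down it reaches from about 0.275 to 0.875 m from the base axis. Payload 12.5 kg.
Tool frame: the origin (TCP) lies on the centre line of the jaws, within the pads' length; the fingertips stand r.finger_overhang ahead of it and the grasp point (between the pads) lies 3 mm ahead of it (r.finger_overhang is the distance from the TCP to the fingertips, in m); z points along the fingers, y is the direction in which the jaws open and shut (so a half turn about z gives the same grasp; the last joint's range is limited). The gripper opens to 85 mm and grips with 20 to 120 N. Pads are 22 mm wide; open, the fingers measure 114 mm over their backs; the gripper's body (76 mm by 85 mm) begins 54 mm behind the grasp point. The pads swing forward as they close: fully open they stand 13 mm farther back than shut.
Start: joints at [1.071, 0.351, 1.652, -0, 1.139, -0.085], TCP at [0.222, 0.503, 0.218] pointing down, gripper open.
Joint ranges: [-2.75, 2.75], [-0.79, 2.1], [0.01, 2.65], [-1.57, 4.71], [0.07, 3.14], [-2.87, 2.87]. Speed limits (rad/s): [2.22, 2.22, 2.79, 3.14, 3.14, 3.14].

INTERFACE

Orientations are given as a unit quaternion [x, y, z, w].
In Python, from cell import r, optics gives the robot as it stands. The module is installed in compiled form; this text tells all that it offers. Calls block until the motion is done:
- r.move_to(position, orientation): joint-space move of the TCP to a pose.
- r.move_linear(position, rot=None, vel=0.15): straight line of the TCP; rot=None keeps the orientation; vel is the mean speed in m/s.
- r.set_joints(angles): joint-space move.
- r.set_gripper(opening, squeeze=None): opening from 0.0 (shut) to 1.0 (fully open); squeeze is the grip in N (None keeps the last); returns when the fingers have stopped.
- r.sleep(seconds).
- r.inverse_kinematics(position, orientation): joint angles nearest the present ones, or None.
- optics.get_image(name): name is "scene" or "side" or "wrist"; returns a dict with "pixels" (420x560x3 uint8, red, green, blue), "depth" (420x560 float32, m along the optical axis (not along the pixel's ray), 0 where there is no reading), "fx", "fy", "cx", "cy" (pixels), "D" ([k1, k2, p1, p2, k3] as OpenCV has them; the pictures are not rectified), "camera_from_world" (4x4, takes a point from world to camera coordinates); the wrist camera has in their place "mount" (4x4, takes a point from camera to tool coordinates, whose origin is the TCP and whose axes are the flange's). Camera axes: x right, y down, z forward; pixel columns grow to the right and rows downward; lengths in m; the calibration is good to about 2 mm. A picture is of the moment at which its call begins: read the wrist's pose just before it.
A pose or a line that the arm cannot do raises r.PlanningError and nothing moves.
- r.hand_in(): hands the job in, once; it reports no verdict.
Readings, each from a call of its own:
- r.current_t(): time.
- r.current_q(): joint angles.
- r.current_qvel(): joint speeds.
- r.current_effort(): joint torques, N m.
- r.current_tool_pos(): TCP position.
- r.current_ee_rot(): TCP orientation.
- r.current_contact_force(): force on the tool from outside, world axes, zero at the start.
- r.current_torque(): the same for the moment, N m.
- r.current_opening(): opening from 0.0 (shut) to 1.0 (fully open).
Only numpy, scipy, OpenCV 4.12 (cv2) and the standard library are available. Lean on these libraries where they do the work, as an engineer would, in place of code of your own. Each camera call takes 0.05 s, during which the arm holds its last target.

TASK

Load the specimen carrier into the bench reader without grasping or lifting it: with the fingertips on the flat part behind its finger ridge, press the carrier down hard on its sprung bed and keep it pressed while you slide it along the channel, so that its front edge passes under the forked leaf spring and it goes fully home against the end stop. Then let go and move clear. Do not ram the carrier into the spring or touch the spring with the fingers, and leave the tape roll, the jar and the round cutter where they stand.

Things in the scene. Friction and masses are not known exactly. Their poses are not given: they have to be found in the camera images.
- stage: The bench reader, fixed on the table: grey base, two dark steel guide rails (tops 26 mm above the table, 63 mm apart inside), steel end stop with a spring clamp (39 mm high) and a white console (46 mm high, 124 mm wide, from 92 to 172 mm along x). Origin: on the table under the middle of the channel; x runs along the channel towards the stop and console (the way to slide), y across, z up.
- stop (a point): Middle of the end stop's face, at x = 70 mm in the stage frame, 22 mm above the table; the carrier's front edge comes to rest against it. Then the carrier's origin is at x = 15 mm in the stage frame; let go there, it stays, clamped flat between bed and spring, its top about 25 to 26 mm above the table.
- toes (a point): On the stage, at x = 25 mm in its frame, 22 mm above the table: midway between the lowest points of the untouched spring's two prongs (each 9 mm wide, centred 22 mm either side of the channel's middle). The prongs run from the clamp at the stop to here, then upturned toes end 7 mm nearer the carrier, their tips 26.5 to 28.5 mm above the table.
- carrier: The specimen carrier, loose: flat aluminium plate 110 mm long (x), 60 mm wide (y), 6 mm thick, about 120 g, on the sprung bed between the rails, its x along the stage's x. Origin: centre of its underside; front edge 55 mm ahead. At the start its top is 30 mm above the table, its front edge 18 to 48 mm short of the toes' tips, which it would strike: to enter it must be pressed 4 mm or more lower.
- pad (a point): Middle of the flat finger pad (43 mm long, 60 mm wide) on the carrier's top, 34 mm behind the carrier's origin. The pad ends ahead at the finger ridge, whose rear face is 22 mm ahead of this point: a bar across the top, 4 mm thick, 4 mm high, 40 mm wide. A round white specimen 30 mm wide sits in the front half, 30 mm ahead of the carrier's origin.
- bed (a joint): How far the black sprung bed (205 x 58 mm, between the rails, from x = -143 to +62 mm in the stage frame) is pressed down, in m: 0 at rest (top 24 mm above the table), 0.0065 at its bottom stop, when the carrier's top is 23.5 mm above the table. About 8 N starts it, about 16 N bottoms it (less once the spring presses too). The carrier slides on it easily (friction about 0.2).
- spring (a joint): Lift angle of the leaf spring in rad: 0 untouched, growing as the carrier raises it (about 0.02 rad per mm at the prongs), at most 0.15. It presses down with about 6 N, 1.5 N more per mm. A carrier well pressed down slides in under it easily (a push of some 5 to 10 N).
- tape: Bystander: roll of tan tape lying flat beside the reader, 92 mm across, 25 mm high. Origin: centre of its underside.
- jar: Bystander: amber jar with a white lid beside the reader, 48 mm across, 58 mm high. Origin: centre of its underside.
- cutter: Bystander: round hand-held sample cutter, white, with a black knob on top, 124 mm across, 103 mm high. Origin: centre of its underside.
Mind the look-alikes: they are no part of the job. What is meant by the carrier is not blue or pink, and is the smaller of those in its own colour.

How it is judged:
On the way, in this order (a step that is already met when the one before it is completed fails the run):
1. the carrier is pressed down on its sprung bed, with its front edge still short of the spring (value of joint bed above 0.003 m and contact force between the fingers and carrier above 5 N and x of carrier in the frame of stage below -0.033 m), for 0.05 s.
2. under the fingers, the pressed-down carrier has passed its front edge under the spring and raised it (x of carrier in the frame of stage above -0.022 m and z of carrier in the frame of stage below 0.0225 m and value of joint spring above 0.005 rad and contact force between spring and carrier above 2 N and contact force between the fingers and carrier above 1 N), for 0.05 s.
At the end, for the whole second after the job is handed in: The carrier lies flat and at rest under the forked leaf spring, which presses on it (more than 3 N, raised at least 0.02 rad), with its front edge within 3 mm of the end stop, and the robot is clear (x of carrier in the frame of stage above 0.012 m and z of carrier in the frame of stage below 0.0225 m and value of joint spring above 0.02 rad and contact force between spring and carrier above 3 N and angle between carrier's own z axis and vertical below 0.05 rad and linear speed of carrier below 0.01 m/s); the robot touches nothing.
It fails at once if the carrier is lifted off its bed (raised more than 6 mm above where it lay) (z of carrier in the frame of stage above 0.03 m).
It fails at once if the carrier is rammed into the leaf spring (more than 40 N between them) (contact force between spring and carrier above 40 N).
It fails at once if the leaf spring is touched by the fingers (more than 2 N) (contact force between the fingers and spring above 2 N).
It fails at once if the tape roll, the jar or the cutter is moved by more than 20 mm (distance of any of tape, jar, cutter from where it was at the start of the episode above 0.02 m).
It also fails if it takes over 40 s, if anything falls off the work surface, if the arm or the gripper's body presses on something with over 40 N, if the wrist force passes 120 N, or if a joint passes its speed limit or range.

## Working session

There is one attempt and no reset: what is moved stays moved. The work goes in short steps, each a Python script; the robot and the scene stay as the last script left them, time stands still between calls to the robot, and variables do not carry over. Pictures are saved under pics/ and viewed, and the job is handed in when it is done.

```bash
mkdir -p pics; cat > h.py <<'E'
import numpy as np, cv2
from cell import r, optics
def snap(n,f):
    im=optics.get_image(n); cv2.imwrite(f'pics/{f}.png',cv2.cvtColor(im['pixels'],cv2.COLOR_RGB2BGR)); np.savez(f'pics/{f}.npz',**{k:v for k,v in im.items()}); return im
E
python3 - <<'E'
from h import *
for n in ['scene','side']: 
    im=snap(n,n+'0'); print(n,np.round(im['camera_from_world'],3).tolist(),im['fx'],im['D'])
snap('wrist','wrist0'); print(r.finger_overhang,r.current_tool_pos(),r.current_ee_rot(),r.current_t())
E
```

```text
scene [[0.651, 0.759, 0.011, -0.346], [0.516, -0.432, -0.74, -0.262], [-0.557, 0.487, -0.673, 1.198], [0.0, 0.0, 0.0, 1.0]] 432.690665035582 [0.02350459 0.         0.         0.         0.        ]
side [[-0.969, -0.245, 0.022, 0.558], [-0.178, 0.638, -0.749, 0.171], [0.17, -0.73, -0.662, 0.813], [0.0, 0.0, 0.0, 1.0]] 496.07216342495224 [-0.01948445  0.          0.          0.          0.        ]
0.022 [0.22153043 0.50314387 0.21761007] [ 2.05949116e-01  9.78562613e-01 -4.00329879e-04 -1.21638392e-04] 0.15
```

View pics/scene0.png

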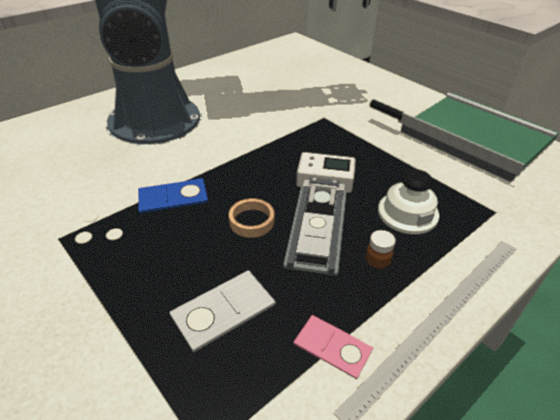

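View pics/side0.png

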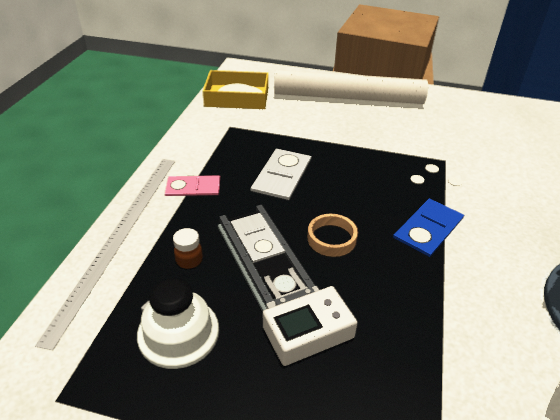

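View pics/wrist0.png

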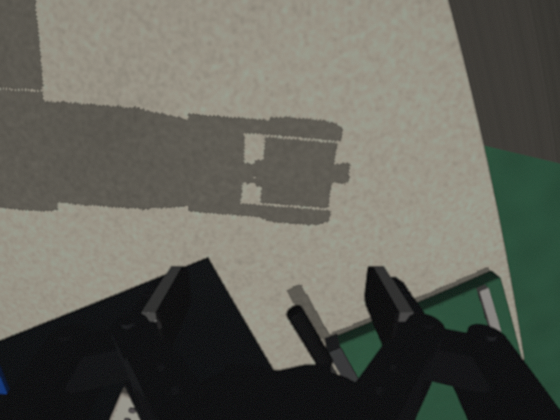

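The scene view shows the possible look-alikes:
- small aluminium plate in the channel (scene 315,232; side 258,237)
- larger aluminium plate (scene 222,310; side 281,173)
- blue plate (172,194)
- pink plate (333,345)

I choose the small one in the channel. The console is at scene (326,172), the tape at (251,218), the jar at (381,248) and the cutter at (408,205). Next I'll check close crops.

```bash
python3 - <<'E'
import cv2
a=cv2.imread('pics/scene0.png')[145:285,270:370]; cv2.imwrite('pics/c1.png',cv2.resize(a,None,fx=4,fy=4,interpolation=cv2.INTER_CUBIC))
a=cv2.imread('pics/side0.png')[195:370,205:365]; cv2.imwrite('pics/c2.png',cv2.resize(a,None,fx=3.4,fy=3.4,interpolation=cv2.INTER_CUBIC))
E
```

```text
(no output)
```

View pics/c1.png

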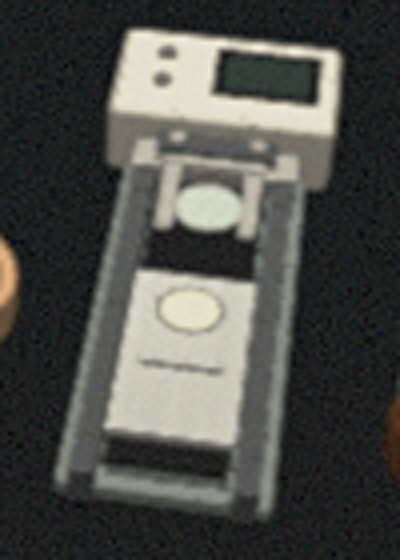

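View pics/c2.png

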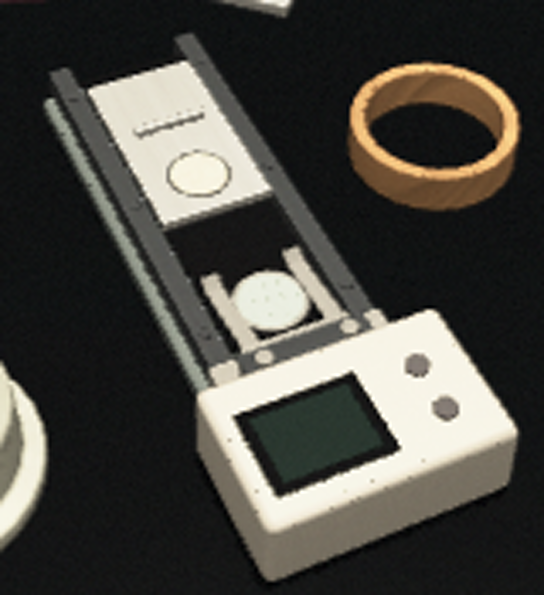

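```bash
cat >> h.py <<'E'
def ray(d,uv,z):
    K=np.array([[d['fx'],0,d['cx']],[0,d['fy'],d['cy']],[0,0,1]],float)
    p=cv2.undistortPoints(np.array(uv,float).reshape(-1,1,2),K,np.array(d['D'],float)).reshape(-1,2)
    T=np.array(d['camera_from_world'],float); R=T[:3,:3]; c=-R.T@T[:3,3]
    v=np.c_[p,np.ones(len(p))]@R
    return c+v*((np.broadcast_to(z,len(p))-c[2])/v[:,2])[:,None]
E
python3 - <<'E'
from h import *
s=np.load('pics/scene0.npz'); d=np.load('pics/side0.npz')
A=np.array
# order: rear-L(+y?), ...
sc=A([[140,270],[256,282],[236,445],[107,430]])/4+[270,145]
sd=A([[271,190],[165,226],[88,92],[182,60]])/3.4+[205,195]
for n,D,uv in(('scene',s,sc),('side',d,sd)):
    P=ray(D,uv,.030)[:,:2]; print(n,P.round(4).tolist(),P.mean(0).round(4))
    f=(P[0]+P[1])/2;b=(P[2]+P[3])/2; print(' len',np.linalg.norm(f-b),np.linalg.norm(P[0]-P[1]),np.linalg.norm(P[2]-P[3]),'yaw',np.arctan2(*(f-b)[::-1]))
# bystanders
print('ridge',ray(s,A([[140,360],[222,371]])/4+[270,145],.034).round(4).tolist(),ray(d,A([[136,128],[205,112]])/3.4+[205,195],.034).round(4).tolist())
print('toes',ray(s,A([[163,228],[246,238]])/4+[270,145],.0275).round(4).tolist(),ray(d,A([[211,276],[291,250]])/3.4+[205,195],.0275).round(4).tolist())
# rails inner edges near ends: scene rear
print('railR side outer top',ray(d,A([[52,74],[212,370],[190,36],[372,310]])/3.4+[205,195],.026).round(4).tolist())
print('jar',ray(s,[[381,239]],.058).round(3),ray(d,[[186,239]],.058).round(3),'tape',ray(s,[[251,214]],.025).round(3),'cutter knob',ray(s,[[418,180]],.1).round(3),ray(d,[[171,295]],.1).round(3))
E
```

```text
scene [[0.5725, 0.0314], [0.6164, 0.07], [0.6872, -0.0161], [0.6427, -0.0549]] [0.6297 0.0076]
 len 0.11136032742210475 0.05843569691330011 0.059030936481200544 yaw 2.2563361539760924
side [[0.5681, 0.0328], [0.6132, 0.0712], [0.6823, -0.0124], [0.6405, -0.0513]] [0.626  0.0101]
 len 0.10969200813026761 0.05922265718226853 0.05710556247005663 yaw 2.271550121203684
ridge [[0.6221, -0.0152, 0.034], [0.6523, 0.0094, 0.034]] [[0.6472, 0.0115, 0.034], [0.6154, -0.0101, 0.034]]
toes [[0.5544, 0.0649, 0.0275], [0.5877, 0.0925, 0.0275]] [[0.5826, 0.0948, 0.0275], [0.5489, 0.0679, 0.0275]]
railR side outer top [[0.7078, -0.0251, 0.026], [0.567, 0.1488, 0.026], [0.6432, -0.0766, 0.026], [0.5023, 0.0939, 0.026]]
jar [[0.734 0.066 0.058]] [[0.731 0.077 0.058]] tape [[ 0.502 -0.052  0.025]] cutter knob [[0.699 0.209 0.1  ]] [[0.687 0.225 0.1  ]]
```

The crops confirm it: an aluminium plate with ridge and specimen in the channel, its front edge short of the fork prongs. The two cameras agree to about 4 mm. Next I'll shut the gripper, hover behind the pad and refine with the wrist camera.

```bash
cat >> h.py <<'E'
from scipy.spatial.transform import Rotation as Ro
YAW=2.258
def quat(y):
    x=np.array([np.cos(y),np.sin(y),0]); z=np.array([0,0,-1.]); return Ro.from_matrix(np.c_[x,np.cross(z,x),z]).as_quat()
def wsnap(f):
    p=np.array(r.current_tool_pos()); q=r.current_ee_rot()
    im=optics.get_image('wrist'); cv2.imwrite(f'pics/{f}.png',cv2.cvtColor(im['pixels'],cv2.COLOR_RGB2BGR))
    T=np.eye(4);T[:3,:3]=Ro.from_quat(q).as_matrix();T[:3,3]=p
    im['camera_from_world']=np.linalg.inv(T@np.array(im['mount'])); np.savez(f'pics/{f}.npz',**im); return im
E
python3 - <<'E'
from h import *
u=np.array([np.cos(YAW),np.sin(YAW)])
pad=np.array([.628,.009])-.034*u
r.set_gripper(0.0,40)
h=pad-.02*u
r.move_to([*h,.20],quat(YAW)); print(r.current_t(),r.current_q(),r.current_tool_pos())
im=wsnap('w1'); print(np.round(im['mount'],3)); snap('side','side1')
E
```

```text
3.3833 [-1.18241232e-01  5.74077582e-01  1.34980882e+00  1.27412620e-04
  1.21760503e+00 -8.06648094e-01] [ 0.6622504  -0.03181183  0.20010277]
[[ 0.    -0.947 -0.322  0.082]
 [ 1.     0.001 -0.001 -0.001]
 [ 0.001 -0.322  0.947 -0.156]
 [ 0.     0.     0.     1.   ]]
```

View pics/w1.png

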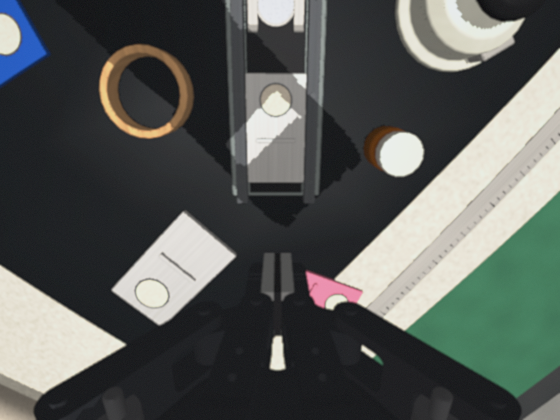

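View pics/side1.png

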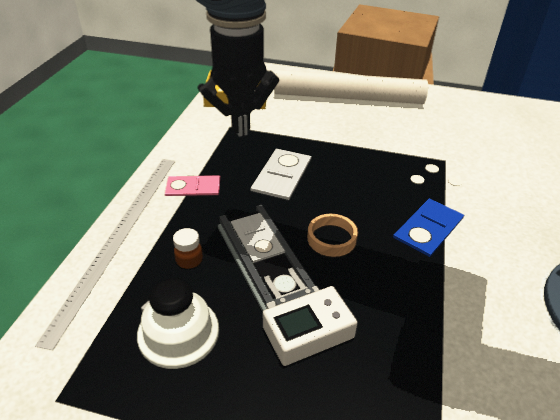

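```bash
python3 - <<'E'
import cv2
a=cv2.imread('pics/w1.png')[0:215,205:345]; cv2.imwrite('pics/w1c.png',cv2.resize(a,None,fx=2.75,fy=2.75,interpolation=cv2.INTER_CUBIC))
a=cv2.imread('pics/w1.png')[60:210,220:330]; cv2.imwrite('pics/w1d.png',cv2.resize(a,None,fx=4,fy=4,interpolation=cv2.INTER_CUBIC))
E
```

```text
(no output)
```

View pics/w1d.png

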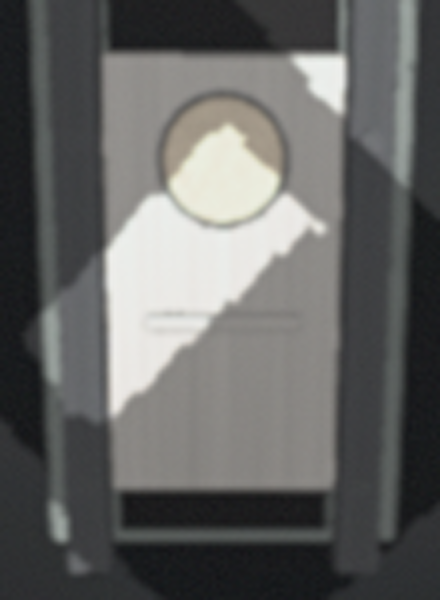

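View pics/w1c.png

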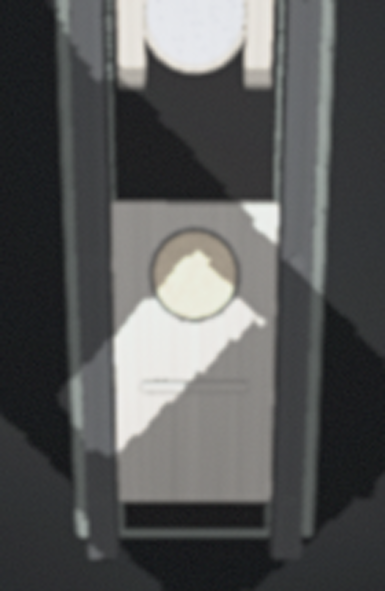

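```bash
python3 - <<'E'
from h import *
A=np.array; D=np.load('pics/w1.npz')
P=ray(D,A([[103,52],[347,53],[336,491],[111,490]])/4+[220,60],.030)[:,:2]
f=(P[0]+P[1])/2;b=(P[2]+P[3])/2
print(P.round(4).tolist(),P.mean(0),np.linalg.norm(f-b),np.linalg.norm(P[0]-P[1]),np.linalg.norm(P[2]-P[3]),np.arctan2(*(f-b)[::-1]))
u=A([np.cos(YAW),np.sin(YAW)]);n=A([-u[1],u[0]])
c=P.mean(0)
g=lambda Q:[( (q[:2]-c)@u*1e3, (q[:2]-c)@n*1e3) for q in Q]
print('ridge rear',np.round(g(ray(D,A([[143,331],[302,331]])/4+[220,60],.032)),1),'front',np.round(g(ray(D,A([[143,312],[302,312]])/4+[220,60],.034)),1))
print('toes',np.round(g(ray(D,A([[132,72],[258,72]])/2.75+[205,0],.0275)),1))
# rails inner edges (w1c) far and near
R=ray(D,A([[107,100],[117,555],[279,100],[271,555]])/2.75+[205,0],.026)
print('rails',np.round(g(R),1),np.arctan2(*(R[0]-R[1])[:2][::-1]),np.arctan2(*(R[2]-R[3])[:2][::-1]))
E
```

```text
[[0.5684, 0.0319], [0.6147, 0.0697], [0.6852, -0.0157], [0.638, -0.0543]] [0.62658676 0.00790908] 0.11074636409242697 0.05975751991815543 0.06101294308618943 2.2551369812868636
ridge rear [[-12.3  21. ]
 [-12.2 -20.2]] front [[ -7.2  20.8]
 [ -7.2 -19.9]]
toes [[ 97.7  22. ]
 [ 97.8 -21.6]]
rails [[ 89.1  31. ]
 [-78.6  31.9]
 [ 89.2 -29.2]
 [-78.5 -30.8]] 2.2527635725103217 2.2677233015684326
```

Wrist view: carrier centre is (0.6266, 0.0079), yaw is about 2.257 and the size checks. The ridge's rear face lies 12 mm behind the origin, and the toe tips are 43 mm ahead of the front edge, so the travel home is about 95 mm. Now I'll descend just behind the ridge.

```bash
cat >> h.py <<'E'
C=np.array([.6266,.0079]); U=np.array([np.cos(2.257),np.sin(2.257)]); N=np.array([-U[1],U[0]])
def F():
    f=np.array(r.current_contact_force()); return np.round([f[:2]@U,f[:2]@N,f[2]],1)
E
python3 - <<'E'
from h import *
s=C-.027*U; q=quat(2.257)
r.move_to([*s,.10],q)
r.move_linear([*s,.058],vel=.08); print(F(),r.current_tool_pos(),r.current_t())
snap('side','side2'); wsnap('w2')
E
python3 - <<'E'
import cv2
a=cv2.imread('pics/side2.png')[150:330,180:340]; cv2.imwrite('pics/s2c.png',cv2.resize(a,None,fx=3.3,fy=3.3,interpolation=cv2.INTER_CUBIC))
E
```

```text
[ 0.  -0.3 -0.8] [ 0.64386941 -0.01301714  0.05802805] 4.65
```

View pics/s2c.png

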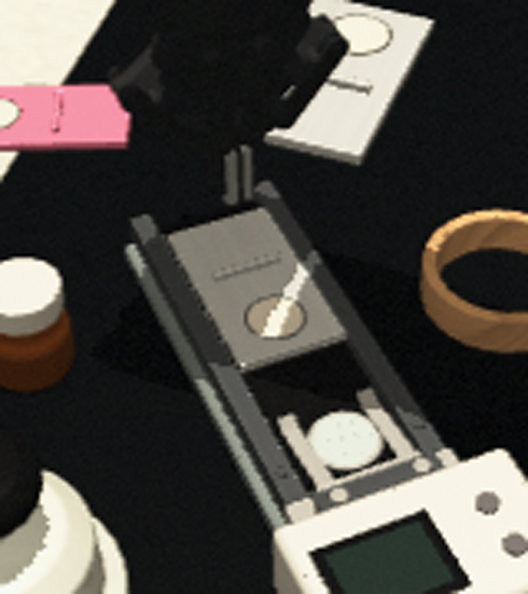

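View pics/w2.png

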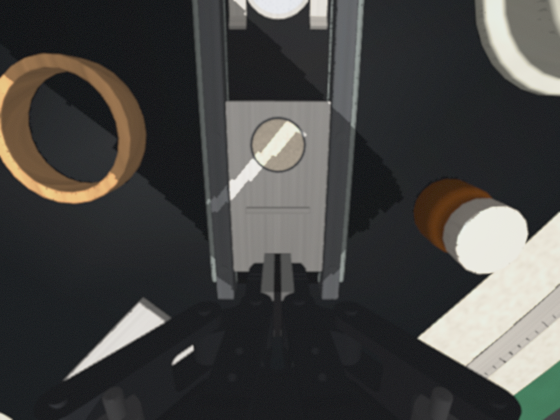

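```bash
python3 - <<'E'
from h import *
A=np.array; D=np.load('pics/w2.npz'); S=np.load('pics/side2.npz')
def pr(D,P):
    T=D['camera_from_world']; K=A([[D['fx'],0,D['cx']],[0,D['fy'],D['cy']],[0,0,1]],float)
    return cv2.projectPoints(A(P,float),cv2.Rodrigues(T[:3,:3])[0],T[:3,3],K,A(D['D'],float))[0].reshape(-1,2).round(1).tolist()
t=r.current_tool_pos(); u3=A([*U,0])
for dz in (0,.022): 
    P=[t+k*u3-A([0,0,dz]) for k in(-.011,0,.011)]
    print(dz,'wrist',pr(D,P),'side',pr(S,P))
# depth at tips
for D_,uv in((D,[(270,258),(285,258),(270,275)]),(S,[(250,208),(255,206),(252,200)])):
    for (x,y) in uv:
        z=float(D_['depth'][y,x]); T=D_['camera_from_world']
        p=A([(x-D_['cx'])/D_['fx']*z,(y-D_['cy'])/D_['fy']*z,z]); w=T[:3,:3].T@(p-T[:3,3])
        print(x,y,w.round(4),'along',((w[:2]-C)@U).round(4),((w[:2]-C)@N).round(4))
E
```

```text
0 wrist [[279.0, 272.3], [279.0, 255.3], [279.1, 237.4]] side [[248.1, 210.4], [250.4, 214.1], [252.7, 217.8]]
0.022 wrist [[278.8, 254.3], [278.9, 238.7], [278.9, 222.5]] side [[248.4, 219.3], [250.7, 223.0], [253.0, 226.8]]
270 258 [ 0.634  -0.0078  0.0807] along -0.0169 0.0042
285 258 [ 0.6394 -0.0031  0.0812] along -0.0166 -0.003
270 275 [ 0.6344 -0.0077  0.0959] along -0.017 0.0039
250 208 [ 0.6408 -0.0022  0.0828] along -0.0168 -0.0046
255 206 [ 0.6331 -0.0071  0.0851] along -0.0157 0.0045
252 200 [ 0.6372 -0.0037  0.1007] along -0.0157 -0.0008
```

```bash
python3 - <<'E'
from h import *
print(r.current_tool_pos(),r.current_opening(),r.current_t(),r.current_qvel())
im=wsnap('w3')
T=im['camera_from_world']
z=im['depth'];
for y in range(215,290,5):
    d=float(z[y,271]); p=np.array([(271-im['cx'])/im['fx']*d,(y-im['cy'])/im['fy']*d,d]); w=T[:3,:3].T@(p-T[:3,3]); print(y,round(d,4),w.round(4),((w[:2]-C)@U).round(4))
E
```

```text
[ 0.64405023 -0.01298732  0.05850383] 0.002597137095469964 4.75 [-0.0009578  -0.00555837  0.00174823 -0.00025584  0.00058226  0.00084854]
215 0.1976 [ 0.6319 -0.006   0.029 ] -0.0141
220 0.199 [ 0.6341 -0.0088  0.0288] -0.0177
225 0.1985 [ 0.636  -0.011   0.0302] -0.0205
230 0.2013 [ 0.6385 -0.0142  0.0287] -0.0247
235 0.2004 [ 0.6403 -0.0163  0.0306] -0.0273
240 0.2015 [ 0.6425 -0.019   0.0306] -0.0309
245 0.2039 [ 0.6451 -0.0223  0.0295] -0.0351
250 0.2045 [ 0.6472 -0.0249  0.0301] -0.0384
255 0.1518 [ 0.6342 -0.0073  0.0783] -0.0166
260 0.147 [ 0.6343 -0.0072  0.0834] -0.0166
265 0.1433 [ 0.6346 -0.0075  0.0874] -0.017
270 0.1392 [ 0.6347 -0.0075  0.0917] -0.017
275 0.1344 [ 0.6345 -0.0071  0.0967] -0.0166
280 0.1319 [ 0.6349 -0.0076  0.0996] -0.0173
285 0.1273 [ 0.6346 -0.0071  0.1042] -0.0167
```

View pics/w3.png

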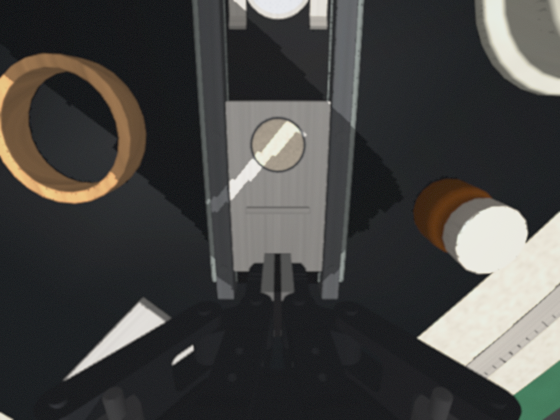

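Both cameras put the visible finger end near z ≈ 0.078, about 40 mm higher than the overhang figure implies. The contact force will settle it, so I'll go down in small guarded steps.

```bash
python3 - <<'E'
from h import *
s=C-.027*U; z=.058
f0=F()[2]
while z>.004:
    z-=.002
    try: r.move_linear([*s,z],vel=.04)
    except r.PlanningError as e: print(e);break
    f=F()
    if f[2]-f0>3: print('contact',z,f,r.current_tool_pos());break
print(z,f0,F(),r.current_tool_pos(),r.current_t())
snap('side','side3'); wsnap('w4')
E
python3 - <<'E'
import cv2
a=cv2.imread('pics/side3.png')[150:330,180:340]; cv2.imwrite('pics/s3c.png',cv2.resize(a,None,fx=3.3,fy=3.3,interpolation=cv2.INTER_CUBIC))
E
```

```text
contact 0.015999999999999966 [0.7 0.8 6.3] [ 0.64405686 -0.01302795  0.01648706]
0.015999999999999966 0.4 [0.7 0.8 6.3] [ 0.64405686 -0.01302795  0.01648706] 10.05
```

View pics/s3c.png

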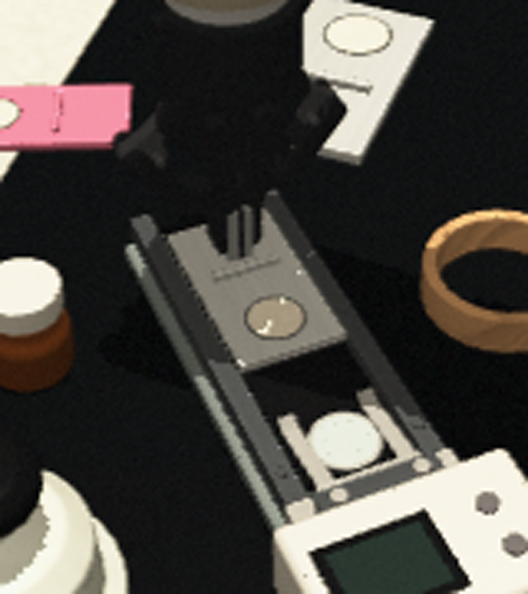

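View pics/w4.png

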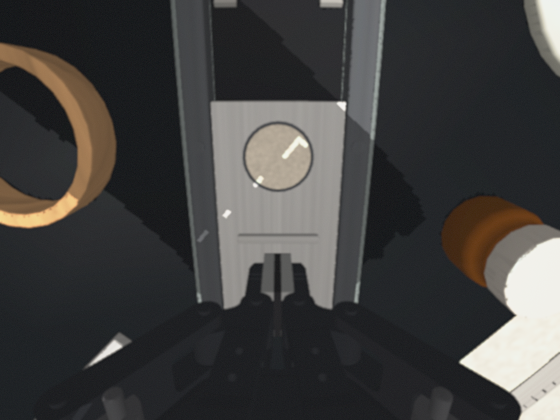

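Contact came at TCP z ≈ 0.016 with 6 N, with the tips on the pad just behind the ridge. The actual tips are therefore about 14 mm above the TCP, which contradicts finger_overhang, so I'll work by force. Pressing down now.

```bash
python3 - <<'E'
from h import *
s=C-.027*U; z=.016
while z>.002:
    z-=.001
    r.move_linear([*s,z],vel=.03)
    f=F(); print(round(z,4),f,round(r.current_tool_pos()[2],4))
    if f[2]>24: break
r.sleep(.1); print(F(),r.current_tool_pos(),r.current_t())
snap('side','side4'); wsnap('w5')
E
python3 - <<'E'
import cv2
a=cv2.imread('pics/side4.png')[150:330,180:340]; cv2.imwrite('pics/s4c.png',cv2.resize(a,None,fx=3.3,fy=3.3,interpolation=cv2.INTER_CUBIC))
E
```

```text
0.015 [1.5 0.6 7.4] 0.0157
0.014 [1.7 1.6 8. ] 0.0148
0.013 [1.5 2.  8.7] 0.0139
0.012 [1.6 1.8 9.9] 0.013
0.011 [ 3.3  2.1 10.9] 0.0121
0.01 [ 2.6  3.5 12. ] 0.0112
0.009 [ 2.   2.9 14.2] 0.0103
0.008 [ 4.2  6.7 18.7] 0.0099
0.007 [ 7.1  7.8 27.8] 0.0098
[ 7.4  7.7 27.8] [ 0.64429782 -0.01299279  0.00979502] 12.5
```

View pics/s4c.png

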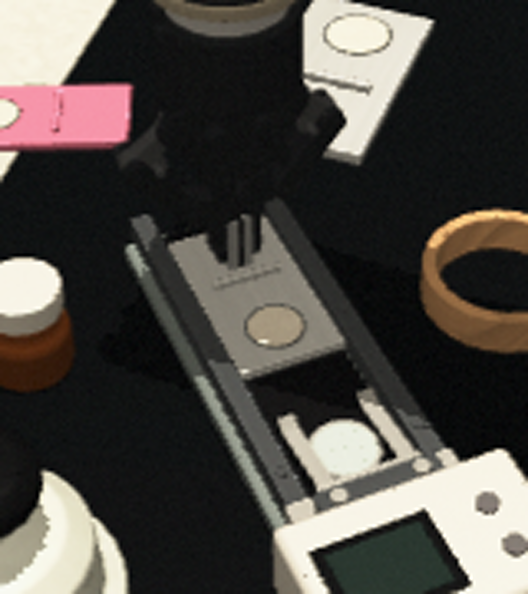

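View pics/w5.png

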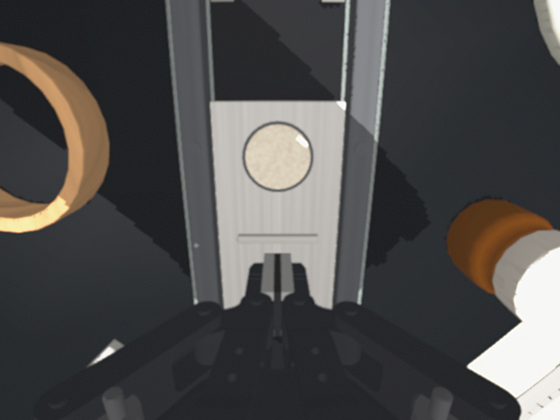

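The bed has bottomed: z stays near 0.0098 while force rises to 28 N. The front edge is still short of the prongs. Now I'll slide it in short guarded segments.

```bash
python3 - <<'E'
from h import *
d=0; z=.007
while d<.072:
    d+=.006
    r.move_linear([*(C-(.027-d)*U),z],vel=.05)
    f=F(); p=r.current_tool_pos(); print(round(d*1e3),f,np.round([(p[:2]-C)@U*1e3+27,(p[:2]-C)@N*1e3,p[2]*1e3],1))
    if f[0]<-25 or f[2]<15: print('guard');break
print(r.current_t())
snap('side','side5'); wsnap('w6')
E
python3 - <<'E'
import cv2
a=cv2.imread('pics/side5.png')[150:330,180:340]; cv2.imwrite('pics/s5c.png',cv2.resize(a,None,fx=3.3,fy=3.3,interpolation=cv2.INTER_CUBIC))
E
```

```text
6 [-0.8  2.5 20.7] [ 4.1 -1.5 10. ]
12 [-2.9  0.8 19.9] [ 9.7 -1.8 10. ]
18 [-3.1  2.  20.1] [15.5 -1.8 10.1]
24 [-3.4  2.7 20.2] [21.5 -1.8 10.1]
30 [-4.   1.7 20.4] [27.4 -1.8 10.1]
36 [-4.9  1.9 20. ] [33.4 -1.8 10.1]
42 [-4.8  2.6 21.7] [39.4 -1.8 10.1]
48 [-6.6  1.9 20.2] [45.  -2.  10.1]
54 [-11.5   1.9  16.9] [50.1 -2.3 10.2]
60 [-9.8  0.8 18.9] [56.5 -2.3 10.2]
66 [-10.    1.8  18.8] [62.5 -2.3 10.2]
72 [-10.3   2.4  19.7] [68.5 -2.3 10.2]
15.8
```

View pics/s5c.png

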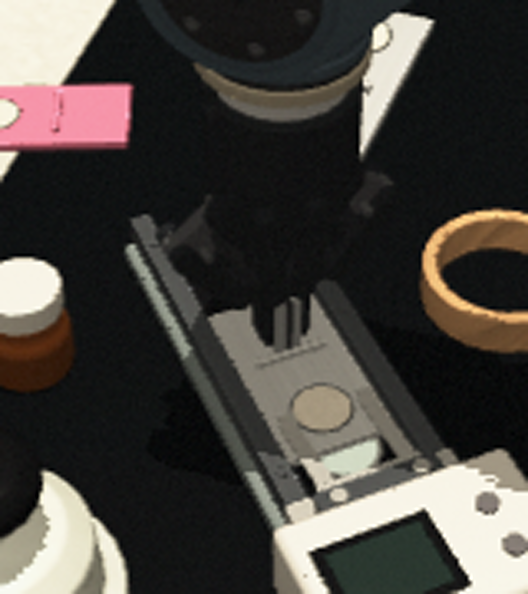

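View pics/w6.png

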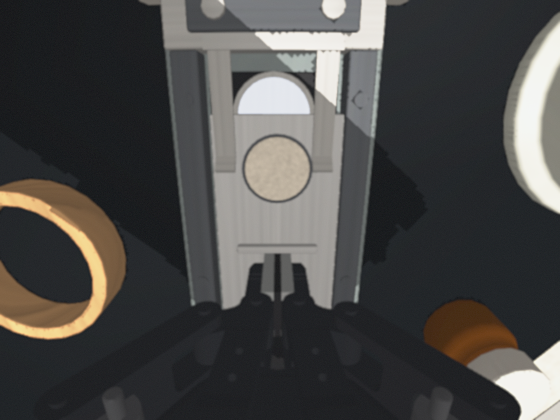

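The front edge (wrist image row 114) is under both prongs, and the push force is only 10 N. I'll go on to the stop and watch for the rise in force.

```bash
python3 - <<'E'
from h import *
d=.072; z=.0065
while d<.108:
    d+=.004 if d<.088 else .002
    r.move_linear([*(C-(.027-d)*U),z],vel=.04)
    f=F(); p=r.current_tool_pos(); print(round(d*1e3),f,np.round([(p[:2]-C)@U*1e3+27,(p[:2]-C)@N*1e3,p[2]*1e3],1))
    if f[0]<-20 or f[2]<12: print('guard');break
print(r.current_t())
wsnap('w7')
E
```

```text
76 [-14.1   3.3  22.9] [71.6 -2.3 10.1]
80 [-13.5   4.7  23. ] [75.6 -2.3 10.1]
84 [-12.7   4.7  24.3] [79.6 -2.3 10.1]
88 [-13.8   5.8  23.3] [83.6 -2.4 10.1]
90 [-15.4   4.7  22.7] [85.4 -2.3 10.1]
92 [-16.1   5.   23. ] [87.4 -2.3 10.1]
94 [-15.9   6.   23.9] [89.3 -2.3 10.1]
96 [-15.6   5.   23.3] [91.3 -2.3 10.1]
98 [-15.9   6.4  22.7] [93.3 -2.4 10.1]
100 [-19.1   6.6  21.7] [94.9 -2.4 10.2]
102 [-29.4   7.5  18.8] [95.2 -2.6 10.2]
guard
18.65
```

View pics/w7.png

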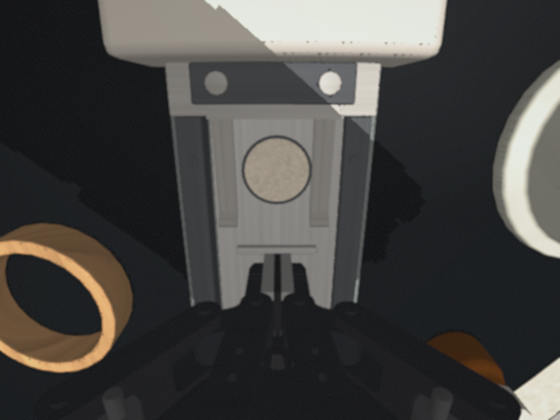

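Push force jumped to 29 N with travel at 95 mm, as predicted, and the picture shows the carrier's front edge at the clamp. I'll relax the push, lift straight up and check.

```bash
python3 - <<'E'
from h import *
r.move_linear([*(C-(.027-.099)*U),.0065],vel=.04); print(F())
b=C-(.027-.0975)*U
r.move_linear([*b,.012],vel=.04); print(F())
r.move_linear([*b,.040],vel=.06); print(F())
r.move_linear([*(b-.02*U),.14],vel=.12); print(F(),r.current_t())
wsnap('w8');snap('side','side6')
E
python3 - <<'E'
import cv2
a=cv2.imread('pics/side6.png')[180:360,180:340]; cv2.imwrite('pics/s6c.png',cv2.resize(a,None,fx=3.3,fy=3.3,interpolation=cv2.INTER_CUBIC))
E
```

```text
[-13.1   4.8  25.3]
[-11.6  -3.4  -0.6]
[0.2 0.6 0.6]
[-0.8  1.4 -0.6] 20.8583
```

View pics/w8.png

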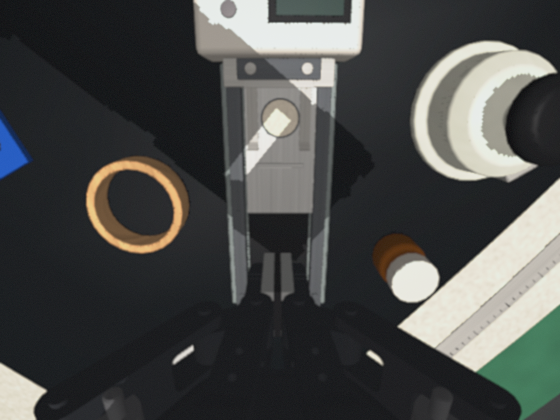

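View pics/s6c.png

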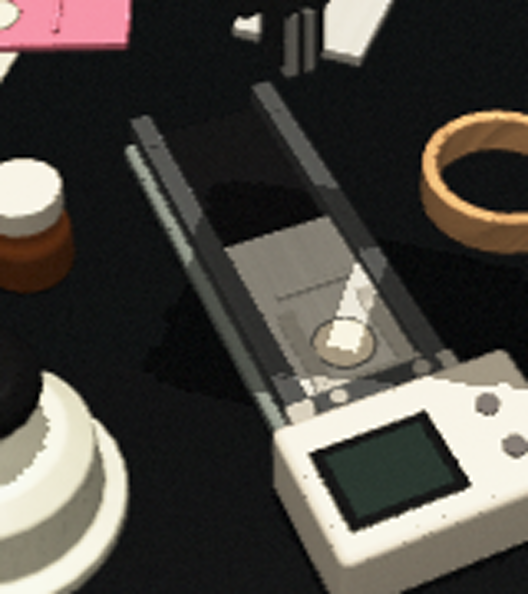

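```bash
python3 - <<'E'
from h import *
D=np.load('pics/w8.npz');im=cv2.imread('pics/w8.png')
cv2.imwrite('pics/w8c.png',cv2.resize(im[50:230,215:345],None,fx=3.3,fy=3.3,interpolation=cv2.INTER_CUBIC))
for uv,z in(([[248,213],[312,213]],.0255),([[249,163],[311,163]],.029),([[253,150],[304,150]],.030)):
    P=ray(D,uv,z)[:,:2]-C; print((P@U*1e3).round(1),(P@N*1e3).round(1))
x=D['depth'][185:205,255:305]; print(np.median(x))
T=D['camera_from_world']; ys,xs=np.mgrid[185:208,255:305]; d=D['depth'][185:208,255:305]
p=np.stack([(xs-D['cx'])/D['fx']*d,(ys-D['cy'])/D['fy']*d,d],-1).reshape(-1,3); w=(p-T[:3,3])@T[:3,:3]; print('top z',np.median(w[:,2]))
E
```

```text
[34.5 34.6] [ 28.6 -30.7]
[82. 82.] [ 26.  -27.8]
[93.4 93.4] [ 22.2 -21.3]
0.28132308
top z 0.025214487315068472
```

View pics/w8c.png

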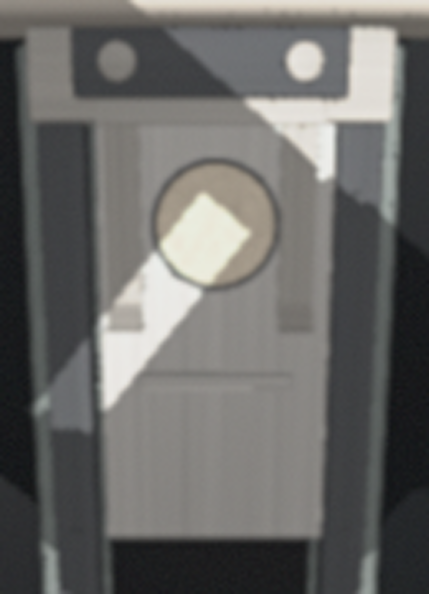

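```bash
python3 - <<'E'
from h import *
# specimen centre, clamp front-bottom edge(z .030), toe tips, ridge rear foot
for n,rows in(('w7',dict(spec=(169,.026),clamp=(116,.030),toe=(226,.031),ridge=(251,.027))),('w8',dict(spec=(117.7,.026),clamp=(87.3,.030),toe=(150,.031),ridge=(167.6,.027)))):
    D=np.load(f'pics/{n}.npz')
    v={k:round(float((ray(D,[[278,a]],z)[0,:2]-C)@U*1e3),1) for k,(a,z) in rows.items()}
    print(n,v,'spec-toe',v['spec']-v['toe'],'clamp-spec',v['clamp']-v['spec'],'toe-ridge',v['toe']-v['ridge'])
print(F(),r.current_t())
E
```

```text
w7 {'spec': 121.1, 'clamp': 144.8, 'toe': 95.0, 'ridge': 79.7} spec-toe 26.099999999999994 clamp-spec 23.700000000000017 toe-ridge 15.299999999999997
w8 {'spec': 119.9, 'clamp': 144.0, 'toe': 93.5, 'ridge': 77.5} spec-toe 26.400000000000006 clamp-spec 24.099999999999994 toe-ridge 16.0
[-0.7 -0.2 -0.7] 20.9583
```

Relative to the toe tips, the carrier is within about 1 mm of home (the tolerance is 3 mm), and its top is at 25.2 mm. The arm is clear, so I'll hand in.

```bash
python3 -c "
from h import *
r.hand_in(); print(r.current_t())"
```

```text
the job is handed in; nothing more can be done
the job is handed in; nothing more can be done
```

The carrier is loaded in the bench reader against the end stop, and the job is handed in at about 21 s; `r.hand_in()` gave no verdict.

**What I did:** With the gripper shut, I pressed the carrier's pad just behind the ridge until the bed bottomed, at about 28 N. I kept it pressed at roughly 17–25 N while sliding it about 95 mm. The push needed was 10–16 N, a little above the 5–10 N you gave. It reached the stop with a brief 29 N push, then I eased off and lifted straight up.

**Last checks:**
- **Position:** measured from the toe tips, the carrier is within about 1 mm of home, against a tolerance of 3 mm. Both prongs lie on it.
- **Height:** its top is 25.2 mm above the table, as expected for a clamped carrier.
- **Bystanders and arm:** the arm stayed well away from the tape, jar and cutter, and they look undisturbed in the pictures; I did not measure them. The arm is clear and its force readings are near zero.

**Disagreements:**
- **Fingertips:** they met the carrier with the TCP about 14 mm below them. `r.finger_overhang` says the tips should be 22 mm ahead of the TCP, so I went by contact force instead.
- **Cameras:** positions from the wrist camera differed by 1–5 mm between views, so I judged the final position against the toe tips rather than in world coordinates.
- **Spring:** I could not read the spring's force or lift angle directly.

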